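Lock the potter's wheel for service

ROBOT

A 6-joint arm with a two-finger parallel gripper is mounted at the origin on the work surface. World frame = base frame: x ahead of the robot, y to its left, z up, the work surface at z = 0. Lengths are in m, angles in rad, forces in N, time in s.
With the tool pointing down it reaches from about 0.275 to 0.85 m from the base axis. Payload 19 kg.
Tool frame: the origin (TCP) lies on the centre line of the jaws, within the pads' length; the fingertips stand arm.nose_length ahead of it and the grasp point (between the pads) lies 2 mm behind it (arm.nose_length is the distance from the TCP to the fingertips, in m); y points along the fingers, z is the direction in which the jaws open and shut, and the axes are right-handed (so a half turn about y gives the same grasp; the last joint's range is limited). The gripper opens to 85 mm and grips with 20 to 120 N. Pads are 22 mm wide; open, the fingers measure 114 mm over their backs; the gripper's body (76 mm by 85 mm) begins 54 mm behind the grasp point. The pads swing forward as they close: fully open they stand 13 mm farther back than shut.
Start: joints at [1.195, 0.15, 1.437, -0, 1.554, -0.134], TCP at [0.138, 0.558, 0.209] pointing down, gripper open.
Joint ranges: [-2.8, 2.8], [-0.68, 2.1], [0.12, 2.68], [-1.39, 4.53], [0.16, 2.79], [-2.81, 2.81]. Speed limits (rad/s): [1.89, 1.89, 2.22, 3.01, 3.01, 3.01].

INTERFACE

Orientations are given as a rotation vector (axis times angle).
In Python, from rig import arm, imaging, finish_job gives the robot as it stands. The module is installed in compiled form; this text tells all that it offers.
- The arm moves only by the shell command python3 -m creep 'ROWS' [FORCE]. ROWS is JSON, a list of rows, each a list of 3 entries, a list of its own where there are three numbers: the shift along the tool's x, y, z in m, then the turn, a rotation vector about the tool's x, y, z in rad, then the closure, from 0 (fully open) to 1 (shut). In form: [[[tx, ty, tz], [ax, ay, az], hand], ...]. A call has 1 to 10 rows; each row shifts and turns the pose as measured when the row begins, along the tool's axes as they then stand; what a row does not reach is not made up. A row lasts 1/8 s, in which the tool goes at most 62.5 mm and 10.7 degrees, less where a joint would pass 70% of its speed; a pose out of reach is approached as far as the arm can. A call with a gripper value outside its range is refused whole. The fingers move at their own pace and stop on an object; FORCE is the grip in N (left out, the last holds). Time passes only in rows, so rows that do not move let the fingers close. It gives the time, the measured TCP pose, the force and the opening at its end, in the units of the state.
- arm.observe(): the state, without advancing time (a new reading comes with each control period).
- imaging.snapshot(name): name is "scene" or "top"; returns a dict with "frame" (384x512x3 uint8, red, green, blue), "fov_y" (degrees; the focal length in pixels is half the picture's height over the tangent of half this angle, whatever the lens; pixels are square), "cx", "cy" (the principal point, pixels), "R" (3x3) and "t" (3): a world point X has camera coordinates R X + t. Camera axes: x right, y down, z forward; pixel columns grow to the right and rows downward; lengths in m; the calibration is good to about 2 mm. A picture is of the moment at which its call begins. There is no depth.
- finish_job(): hands the job in, once; it reports no verdict.
The state is a dict: "time": time; "q": joint angles; "dq": joint speeds; "effort": joint torques, N m; "eef_pos": TCP position; "tcp_rot": TCP orientation; "contact_force": force on the tool from outside, world axes, zero at the start; "ft_torque": the same for the moment, N m; "width": opening from 0.0 (shut) to 1.0 (fully open).
Only numpy, scipy, OpenCV 4.12 (cv2) and the standard library are available. Lean on these libraries where they do the work, as an engineer would, in place of code of your own. Each camera call takes 0.05 s, during which the arm holds its last target.

TASK

The bench potter's wheel is to be made safe for taking its head off: first switch it off by throwing the isolator's lever over from the side away from the robot to the side towards the robot. Then take the steel locking pin from the wooden tool block and thread it, nose down, through the bushing of the bracket and on through the bushing of the wheel head's lug straight below it, until its nose sticks out about 2 cm under the lower bushing. Finish while still gripping the pin there, holding it up clear of the table and leaving the other things on the table where they are.

Things in the scene. Friction and masses are not known exactly. Their poses are not given: they have to be found in the camera images.
- switch (a joint): Lever of the isolator (a grey box 100 x 80 mm, 46 mm high, fixed to the table): radians from upright about a level pivot 55 mm above the table. +0.6 leans to the far side of the box (box +x, away from the robot) = on, -0.6 leans to the near side (box -x) = off. Light, over-centre: once past upright it falls by its own weight to the stop on either side. It starts on.
- switch_tip (a point): Top end of the lever, 80 mm from its pivot and moving with it. The lever is a round bar 12 mm thick with a round black plastic grip 24 mm in diameter over its last 34 mm.
- switch_pivot (a point): Middle of the lever's pivot, fixed, 55 mm above the table. Its axes are those of the isolator box: x across the box from the off side to the on side, the lever swings in its x-z plane. Two steel cheeks, 18 mm to either side (y) of the lever's middle, rise to 64 mm above the table.
- pin: Steel locking pin, 156 mm long, 0.18 to 0.35 kg, upright in the block: a round shank 14 mm thick, 120 mm long, its last 12 mm tapering to a 6 mm nose, and above it a darker round grip 24 mm thick, 36 mm high. Origin at the nose (lower end), z along the pin to the grip. At the start the nose is 15 mm and the grip 135 to 171 mm above the table.
- pin_nose (a point): The lower end (nose) of the pin, the same point as the origin of pin.
- block: Wooden tool block fixed to the table, 70 x 110 mm and 60 mm high, origin under its centre. The pin stands at x 0, y -25 mm in its frame, 45 mm deep in a 16 mm hole; two short pointed wooden tools stand on the other end and reach 108 mm above the table.
- wheel: The bench potter's wheel, fixed to the table. Origin on the common upright axis of the two bushings, at table height. In its frame the round aluminium wheel head (180 mm diameter, top 55 mm high) is centred at x 115 mm; the bracket's column (34 x 24 mm, 120 mm high) stands at y 58 mm. Nothing is under the lower bushing but the table, 40 mm below it.
- upper_bushing (a point): Centre of the top of the upper bushing's bore, 120 mm above the table: a steel square 40 x 40 mm and 15 mm thick at the end of the bracket's arm, with an upright 17 mm through hole.
- lower_bushing (a point): Centre of the top of the lower bushing's bore, 55 mm above the table, exactly below the upper one: the lug on the wheel head's rim, 40 x 40 mm and 15 mm thick (underside 40 mm above the table), with an upright 17 mm through hole.
- mug: Bystander: blue glazed cup, 84 mm across, 100 mm high; origin under its centre.
- bowl: Bystander: fired clay bowl, 110 mm across, 50 mm high; origin under its centre.
- jar: Bystander: amber glass jar, 64 mm across, 90 mm high; origin under its centre.
- brush: Bystander: glaze brush 200 mm long lying on the table; origin near its middle.
- rib: Bystander: flat dark wooden potter's rib, 100 x 45 x 8 mm, lying on the table; origin under its centre.
- weight: Bystander: brass weight with a knob, 60 mm across, 40 mm high; origin under its centre.
Things that resemble listed ones, but are neither listed nor needed, are in the scene too. Leave any yellow look-alike of the part that bears switch alone.

How it is judged:
By the outcome, as a careful person would: the job done as asked, in the order asked, and still so for the second after the job is handed in, while the arm keeps its last pose, push and grip.
It also fails if it takes over 61 s, if anything falls off the work surface, if the arm or the gripper's body presses on something with over 40 N, if the wrist force passes 120 N, or if a joint passes its speed limit or range.

## Working session

There is one attempt and no reset: what is moved stays moved. The work goes in short steps, Python scripts to look and compute and a shell command to move; the robot and the scene stay as the last step left them, time stands still between calls to the robot, and variables do not carry over. Pictures are saved under pics/ and viewed, and the job is handed in when it is done.

```bash
mkdir -p pics; cat > h.py <<'E'
import numpy as np,cv2
from rig import arm,imaging
def snap(n,f):
    s=imaging.snapshot(n); cv2.imwrite('pics/'+f,s['frame'][:,:,::-1]); 
    np.savez('pics/'+f+'.npz',**{k:np.array(s[k]) for k in s}); return s
def load(f): return dict(np.load('pics/'+f+'.npz'))
def K(s):
    f=s['frame'].shape[0]/2/np.tan(np.radians(s['fov_y'])/2); return f
def ray(s,u,v):
    f=K(s); d=np.array([(u-s['cx'])/f,(v-s['cy'])/f,1.]); R=np.array(s['R']);return -R.T@np.array(s['t']),R.T@d
def atz(s,u,v,z):
    c,d=ray(s,u,v); return c+d*(z-c[2])/d[2]
def proj(s,X):
    c=np.array(s['R'])@np.array(X,float)+np.array(s['t']);f=K(s);return np.array([f*c[0]/c[2]+s['cx'],f*c[1]/c[2]+s['cy']])
def tri(rays):
    A=np.zeros((3,3));b=np.zeros(3)
    for c,d in rays:
        d=d/np.linalg.norm(d);P=np.eye(3)-np.outer(d,d);A+=P;b+=P@c
    return np.linalg.solve(A,b)
E
python3 - <<'E'
from h import *
for n in('scene','top'):
    s=snap(n,n+'0.png'); print(n,s['fov_y'],s['cx'],s['cy'],np.round(s['R'],3).tolist(),np.round(s['t'],3), -np.array(s['R']).T@s['t'])
print(arm.observe(),arm.nose_length)
E
```

```text
scene 43.32224643737932 260.4657173892751 180.37963007228996 [[0.44, 0.898, -0.001], [0.686, -0.337, -0.645], [-0.58, 0.283, -0.764]] [-0.232 -0.246  1.549] [ 1.16945038 -0.31211408  1.0247853 ]
top 45.02090679852806 260.2670254076037 190.73841733210952 [[0.019, -1.0, 0.006], [-0.998, -0.02, -0.065], [0.065, -0.005, -0.998]] [0.009 0.503 1.17 ] [0.42514115 0.02502183 1.20053257]
{'time': 0.1, 'q': array([ 1.19502678e+00,  1.50921214e-01,  1.43795448e+00, -6.33926166e-06,
        1.55378673e+00, -1.34005922e-01]), 'dq': array([ 0.00019143, -0.00013713, -0.00227952,  0.00176928,  0.00203449,
        0.00079819]), 'effort': array([ 5.11730730e-03, -7.14382768e+01, -5.71788633e+01, -4.62936987e-04,
        7.28188665e-03,  6.48162271e-06]), 'eef_pos': array([0.13759912, 0.55804482, 0.20875048]), 'tcp_rot': array([-1.56348828,  0.19003153, -0.1896166 ]), 'contact_force': array([-0.38593826, -0.01730292, -0.50727804]), 'ft_torque': array([ 0.09512374, -0.00736842,  0.01484651]), 'width': 1.003191226804955} 0.017
```

View pics/scene0.png

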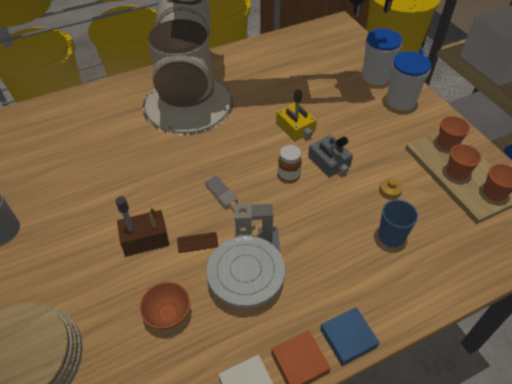

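View pics/top0.png

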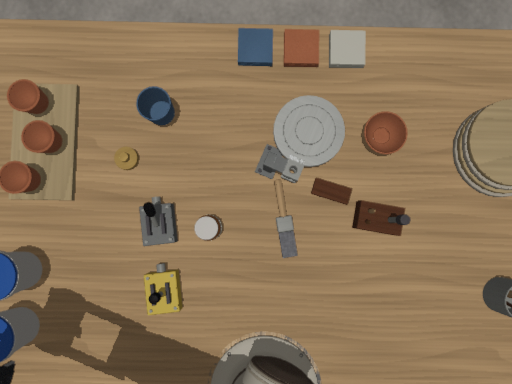

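```bash
python3 - <<'E'
from h import *
t=load('top0.png');s=load('scene0.png')
print(proj(t,[.138,.558,.209]),proj(s,[.138,.558,.209]),proj(t,[0,0,0]))
def crop(d,x0,y0,x1,y1,k): return cv2.resize(d['frame'][y0:y1,x0:x1,::-1],None,fx=k,fy=k,interpolation=cv2.INTER_CUBIC)
a=crop(t,130,190,230,320,4); b=crop(s,260,80,360,180,4)
c=np.zeros((520,800,3),np.uint8);c[:a.shape[0],:400]=a;c[:400,400:]=b
cv2.imwrite('pics/c1.png',c)
a=crop(t,340,190,420,245,5); b=crop(s,105,190,185,260,5)
c=np.zeros((350,800,3),np.uint8);c[:275,:400]=a;c[:350,400:]=b
cv2.imwrite('pics/c2.png',c)
a=crop(t,245,90,345,190,4); b=crop(s,200,190,300,310,4)
c=np.zeros((480,800,3),np.uint8);c[:400,:400]=a;c[:480,400:]=b
cv2.imwrite('pics/c3.png',c)
E
```

```text
[ -0.46549216 353.6549895 ] [368.91607975  24.1589377 ] [263.86908273 389.72560708]
```

View pics/c1.png

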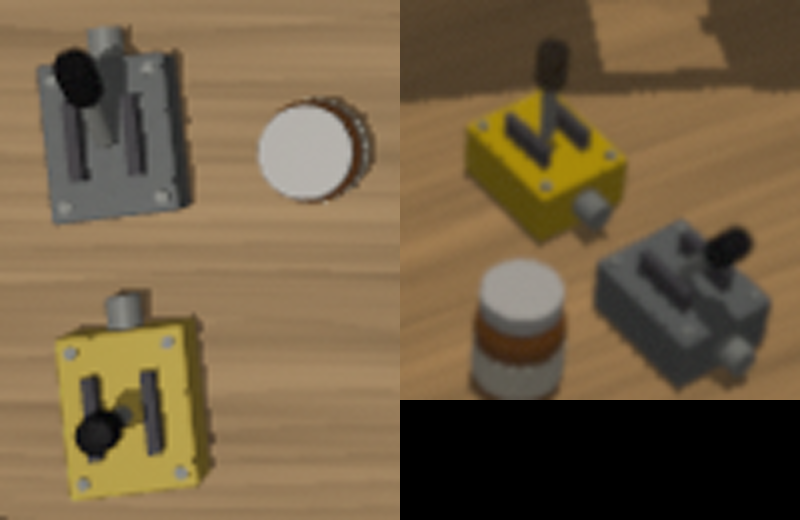

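View pics/c2.png

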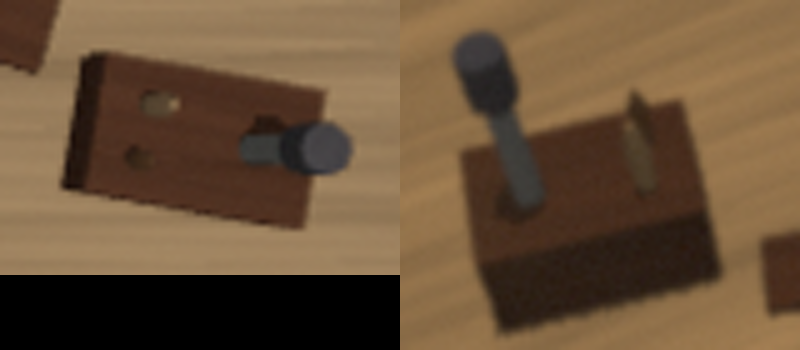

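View pics/c3.png

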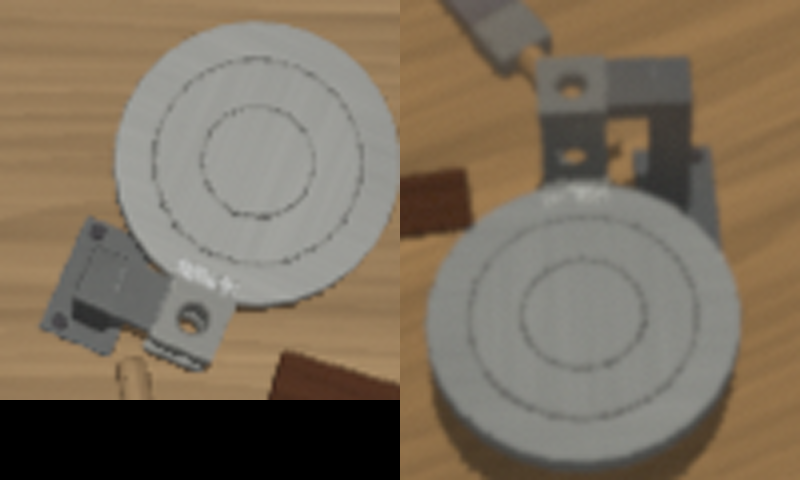

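```bash
python3 - <<'E'
from h import *
t=load('top0.png');s=load('scene0.png')
def crop(d,x0,y0,x1,y1,k): return cv2.resize(d['frame'][y0:y1,x0:x1,::-1],None,fx=k,fy=k,interpolation=cv2.INTER_CUBIC)
a=crop(t,0,240,100,384,4); b=crop(s,340,0,440,120,4)
c=np.zeros((576,800,3),np.uint8);c[:576,:400]=a;c[:480,400:]=b
cv2.imwrite('pics/c4.png',c)
E
```

```text
(no output)
```

View pics/c4.png

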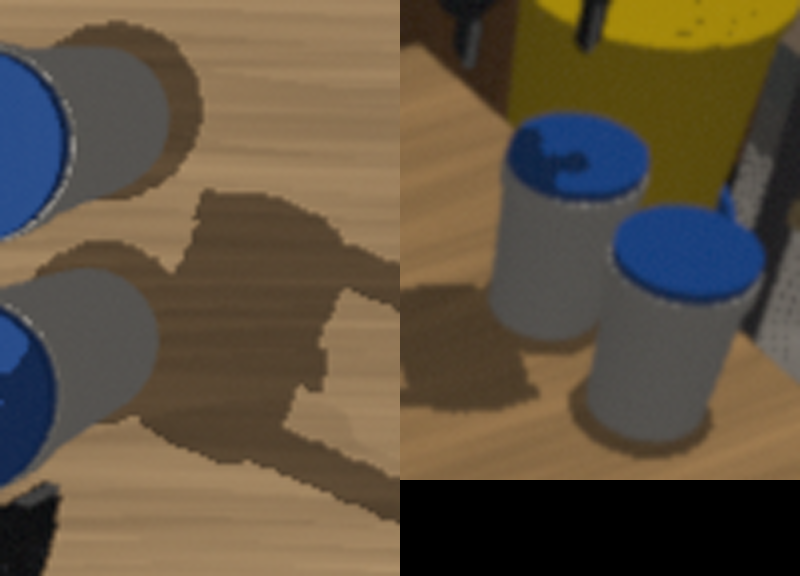

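```bash
python3 - <<'E'
from h import *
t=load('top0.png');s=load('scene0.png')
# crop pixel (cx,cy) -> full: crop centre convention
def F(x0,y0,k,x,y): return x0+(x+.5)/k-.5,y0+(y+.5)/k-.5
def both(n,a,b,z):
    print(n,'top',atz(t,*a,z).round(4),'scene',atz(s,*b,z).round(4),'tri',tri([ray(t,*a),ray(s,*b)]).round(4))
both('upper',F(245,90,4,193,318),F(200,190,4,172,85),.12)
print('lower',atz(s,*F(200,190,4,173,157),.055))
print('head',atz(t,*F(245,90,4,258,162),.055),atz(s,*F(200,190,4,584,314) if 0 else F(200,190,4,184,314),.055))
both('pintop',F(340,190,5,327,149),F(105,190,5,78,52),.171)
print('pin foot scene',atz(s,*F(105,190,5,125,203),.06), 'top',atz(t,*F(340,190,5,247,150),.06))
both('lever tip',F(130,190,4,76,76),F(260,80,4,340,240),.121)
# box top corners top view
for p in [(38,68),(174,52),(188,206),(54,223)]: print('box',atz(t,*F(130,190,4,*p),.046).round(4))
for p in [(280,220),(370,297),(283,352),(197,262)]: print('boxS',atz(s,*F(260,80,4,*p),.046).round(4))
for p in [(105,50),(325,92),(304,228),(78,188)]: print('block',atz(t,*F(340,190,5,*p),.06).round(4))
E
```

```text
upper top [ 0.548 -0.056  0.12 ] scene [ 0.5479 -0.0555  0.12  ] tri [ 0.548  -0.0558  0.1203]
lower [ 0.55271071 -0.05911404  0.055     ]
head [ 0.65420543 -0.10006343  0.055     ] [ 0.65342071 -0.0986165   0.055     ]
pintop top [ 0.4349 -0.3031  0.171 ] scene [ 0.4349 -0.303   0.171 ] tri [ 0.4349 -0.3031  0.171 ]
pin foot scene [ 0.43944702 -0.30650392  0.06      ] top [ 0.43467819 -0.29901622  0.06      ]
lever tip top [0.4488 0.2783 0.121 ] scene [0.4551 0.2829 0.121 ] tri [0.4504 0.2825 0.1164]
box [0.4549 0.3196 0.046 ]
box [0.4665 0.2355 0.046 ]
box [0.3713 0.2238 0.046 ]
box [0.3593 0.3063 0.046 ]
boxS [0.3595 0.3045 0.046 ]
boxS [0.4523 0.3209 0.046 ]
boxS [0.4695 0.2399 0.046 ]
boxS [0.3699 0.2299 0.046 ]
block [ 0.4826 -0.2288  0.06  ]
block [ 0.464  -0.3375  0.06  ]
block [ 0.397  -0.3271  0.06  ]
block [ 0.4144 -0.2158  0.06  ]
```

```bash
cat >> h.py <<'E'
from scipy.spatial.transform import Rotation as Rn
def pose():
    o=arm.observe(); return np.array(o['eef_pos']),Rn.from_rotvec(o['tcp_rot']),o
def goal(p,yaw=None):
    """tool x horizontal at heading yaw, tool y down"""
    P,R,o=pose()
    if yaw is not None:
        x=np.array([np.cos(yaw),np.sin(yaw),0]);y=np.array([0,0,-1.]);z=np.cross(x,y)
        G=Rn.from_matrix(np.stack([x,y,z],1))
        print('turn',(R.inv()*G).as_rotvec().round(3))
    else: print('turn 0')
    print('shift tool',R.inv().apply(np.array(p)-P).round(4),'world',(np.array(p)-P).round(4), 'F',np.round(o['contact_force'],1),'w',round(o['width'],3),'t',o['time'])
E
python3 - <<'E'
from h import *
P,R,o=pose();print(R.as_matrix().round(3))
import math
for y in(.138,.138+math.pi): goal([.138,.558,.32],y)
t=load('top0.png');s=load('scene0.png')
print(tri([ray(t,-3,275),ray(s,408,64)]),tri([ray(t,-7,338),ray(s,383,39)]))
goal([.505,.283,.25],.138);goal([.505,.283,.25],.138+math.pi)
E
```

```text
[[ 0.971 -0.     0.239]
 [-0.239 -0.001  0.971]
 [-0.    -1.    -0.001]]
turn [ 0.001 -0.38  -0.   ]
shift tool [ 4.000e-04 -1.112e-01 -1.000e-04] world [ 0.0004 -0.      0.1112] F [-0.4 -0.  -0.5] w 1.003 t 0.1
turn [0.000e+00 2.762e+00 1.000e-03]
shift tool [ 4.000e-04 -1.112e-01 -1.000e-04] world [ 0.0004 -0.      0.1112] F [-0.4 -0.  -0.5] w 1.003 t 0.1
[0.29289888 0.60402696 0.15052462] [0.15632216 0.6068045  0.15302227]
turn [ 0.001 -0.38  -0.   ]
shift tool [ 0.4226 -0.0411 -0.1791] world [ 0.3674 -0.275   0.0412] F [-0.4 -0.  -0.5] w 1.003 t 0.1
turn [0.000e+00 2.762e+00 1.000e-03]
shift tool [ 0.4226 -0.0411 -0.1791] world [ 0.3674 -0.275   0.0412] F [-0.4 -0.  -0.5] w 1.003 t 0.1
```

```bash
python3 -m creep '[[[0,-0.05,0],[0,0,0],1],[[0,-0.05,0],[0,0,0],1],[[0,0,0],[0,-0.15,0],1],[[0,0,0],[0,-0.15,0],1],[[0,0,0],[0,-0.08,0],1]]' 40
python3 - <<'E'
from h import *
goal([.51,.284,.22],.138)
E
```

```text
time: 0.72
eef_pos: [0.1374, 0.5576, 0.3102]
tcp_rot: [-1.572, -0.116, 0.119]
contact_force: [0.0, 0.2, 0.3]
width: -0.0
turn [ 0.004  0.011 -0.002]
shift tool [ 0.3279  0.0907 -0.3257] world [ 0.3726 -0.2736 -0.0902] F [0.  0.2 0.3] w -0.0 t 0.725
```

```bash
python3 -m creep '[[[0.04,0,-0.04],[0,0,0],1],[[0.04,0,-0.04],[0,0,0],1],[[0.04,0,-0.04],[0,0,0],1],[[0.04,0,-0.04],[0,0,0],1],[[0.04,0,-0.04],[0,0,0],1],[[0.04,0,-0.04],[0,0,0],1],[[0.04,0,-0.04],[0,0,0],1],[[0.04,0,-0.04],[0,0,0],1]]'
python3 - <<'E'
from h import *
goal([.51,.284,.16],.138)
E
```

```text
time: 1.72
eef_pos: [0.5097, 0.283, 0.308]
tcp_rot: [-1.573, -0.12, 0.128]
contact_force: [0.4, 1.3, 0.1]
width: 0.001
turn [ 0.006  0.02  -0.005]
shift tool [0.0012 0.148  0.0018] world [ 0.0003  0.001  -0.148 ] F [0.4 1.3 0.1] w 0.001 t 1.725
```

```bash
python3 -m creep '[[[0,0.05,0],[0,0,0],1],[[0,0.05,0],[0,0.02,0],1],[[0,0.05,0],[0,0,0],1],[[0,0.03,0],[0,0,0],1],[[0,0.026,0],[0,0,0],1],[[0,0,0],[0,0,0],1]]'
python3 - <<'E'
from h import *
goal([.51,.284,.102],.138)
a=snap('top','t1.png');b=snap('scene','s1.png')
f=lambda d,x,y:cv2.resize(d['frame'][y:y+120,x:x+100,::-1],None,fx=4,fy=4,interpolation=cv2.INTER_CUBIC)
cv2.imwrite('pics/c5.png',np.hstack([f(a,110,150),f(b,280,80)]))
E
```

```text
time: 2.48
eef_pos: [0.5111, 0.2772, 0.0932]
tcp_rot: [-1.576, -0.096, 0.11]
contact_force: [-0.1, 0.3, 0.6]
width: 0.005
turn [ 0.007 -0.007 -0.009]
shift tool [-0.0003 -0.0088  0.0068] world [-0.0011  0.0068  0.0088] F [-0.1  0.3  0.6] w 0.005 t 2.475
```

View pics/c5.png

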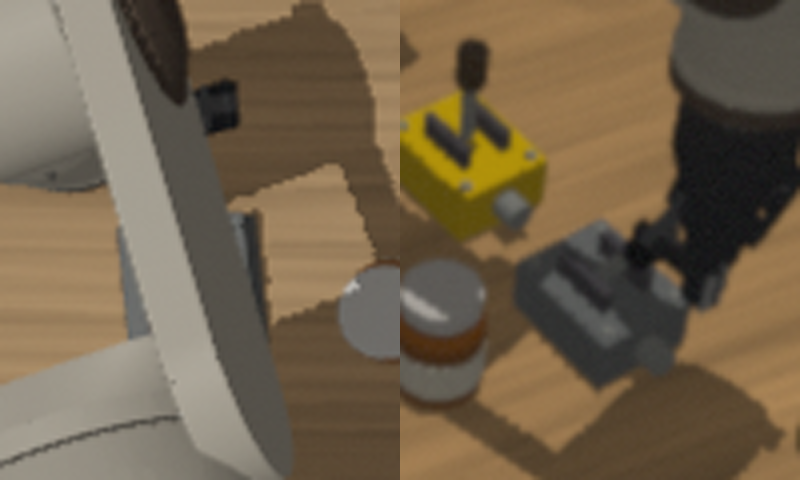

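```bash
python3 -m creep '[[[0,-0.01,0.007],[0,0,0],1],[[-0.015,0,0],[0,0,0],1],[[-0.015,0,0],[0,0,0],1],[[-0.015,0,0],[0,0,0],1],[[-0.015,0,0],[0,0,0],1]]'
python3 - <<'E'
from h import *
goal([.408,.27,.102],.138)
E
```

```text
time: 3.2
eef_pos: [0.4493, 0.2777, 0.1103]
tcp_rot: [-1.573, -0.103, 0.103]
contact_force: [-0.2, -0.1, 0.1]
width: 0.001
turn [ 0.005 -0.007 -0.   ]
shift tool [-0.0419  0.0083 -0.0022] world [-0.0413 -0.0077 -0.0083] F [-0.2 -0.1  0.1] w 0.001 t 3.2
```

```bash
python3 -m creep '[[[-0.012,0.006,0],[0,0,0],1],[[-0.012,0,0],[0,0,0],1],[[-0.012,0,0],[0,0,0],1],[[-0.008,0,0],[0,0,0],1],[[0,0,0],[0,0,0],1]]'
python3 - <<'E'
from h import *
goal([.408,.27,.102],.138)
b=snap('scene','s2.png')
f=lambda d,x,y:cv2.resize(d['frame'][y:y+120,x:x+100,::-1],None,fx=4,fy=4,interpolation=cv2.INTER_CUBIC)
cv2.imwrite('pics/c6.png',f(b,280,80))
E
```

```text
time: 3.82
eef_pos: [0.4015, 0.2713, 0.104]
tcp_rot: [-1.573, -0.104, 0.103]
contact_force: [0.1, -0.2, -0.8]
width: 0.004
turn [ 0.005 -0.007 -0.   ]
shift tool [ 0.0062  0.002  -0.0022] world [ 0.0065 -0.0013 -0.002 ] F [ 0.1 -0.2 -0.8] w 0.004 t 3.825
```

View pics/c6.png

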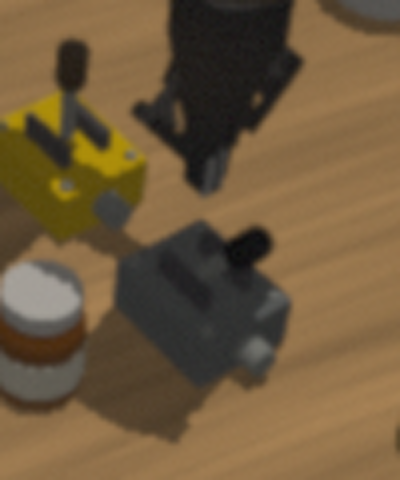

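```bash
python3 - <<'E'
from h import *
s=load('s2.png.npz'[:-4])
for p in [(.4015,.2713,.087),(.4015,.2713,.104),(.4135,.271,.046),(.458,.277,.121),(.3685,.265,.121)]: print(p,proj(s,p).round(1), ((proj(s,p)-[280,80])*4).round())
E
```

```text
(0.4015, 0.2713, 0.087) [328.8 137.3] [195. 229.]
(0.4015, 0.2713, 0.104) [329.5 132.8] [198. 211.]
(0.4135, 0.271, 0.046) [329.4 150.5] [198. 282.]
(0.458, 0.277, 0.121) [343.3 141. ] [253. 244.]
(0.3685, 0.265, 0.121) [321.9 121.5] [168. 166.]
```

```bash
python3 - <<'E'
from h import *
s=load('s1.png')
for p in [(.511,.2772,.076),(.511,.2772,.093),(.511,.2772,.12)]: print(p,((proj(s,p)-[280,80])*4).round())
b=snap('scene','s3.png');a=snap('top','t3.png')
cv2.imwrite('pics/c7.png',cv2.resize(b['frame'][60:200,250:430,::-1],None,fx=4.4,fy=4.2,interpolation=cv2.INTER_CUBIC))
print(arm.observe())
cv2.imwrite('pics/c8.png',cv2.resize(a['frame'][150:300,80:280,::-1],None,fx=4,fy=4,interpolation=cv2.INTER_CUBIC))
E
```

```text
(0.511, 0.2772, 0.076) [288. 344.]
(0.511, 0.2772, 0.093) [292. 326.]
(0.511, 0.2772, 0.12) [298. 298.]
{'time': 3.975, 'q': array([ 0.43793038,  0.02626722,  1.78991638, -0.00478428,  1.32713914,
       -1.26282151]), 'dq': array([-0.00310358,  0.00536146, -0.00307513,  0.0008384 ,  0.00098142,
        0.00076908]), 'effort': array([ 2.51683043e-01, -5.66056180e+01, -5.32542264e+01, -2.11016700e-02,
        4.20433679e-02,  9.58013727e-03]), 'eef_pos': array([0.40214893, 0.27134467, 0.10381879]), 'tcp_rot': array([-1.57329752, -0.10309589,  0.10296971]), 'contact_force': array([-0.50925591,  0.56274582,  0.45896863]), 'ft_torque': array([ 0.02731979, -0.00135766,  0.01615887]), 'width': -0.0015632188839943798}
```

View pics/c7.png

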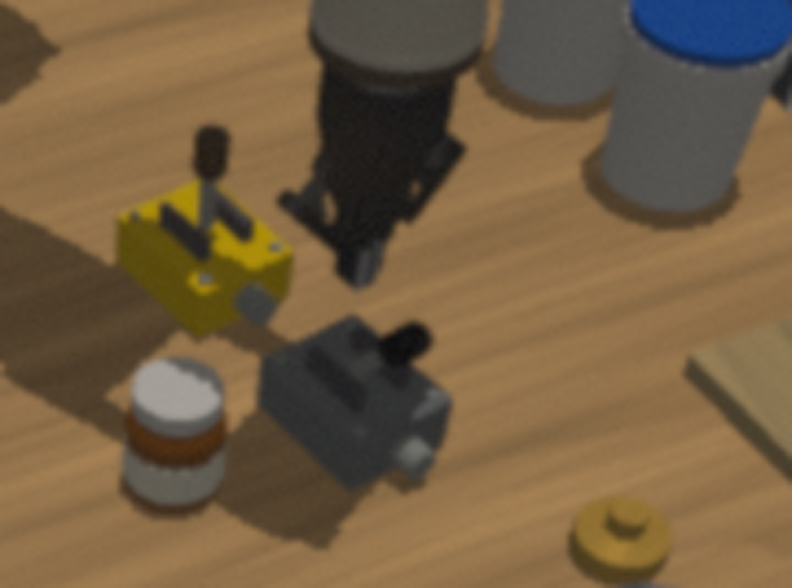

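View pics/c8.png

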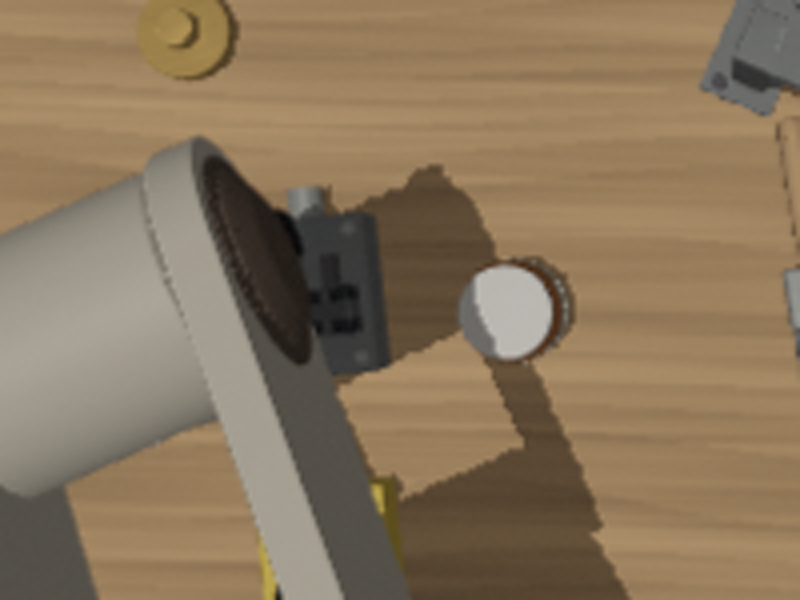

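```bash
python3 - <<'E'
from h import *
s=load('s1.png');b=load('s3.png')
rs=[]
for im,px,P in [(s,(357.3,155.5),(.5111,.2772,.0932)),(b,(331,128),(.4021,.2713,.1038))]:
    c,d=ray(im,*px); rs.append((c-np.array(P),d))
print(tri(rs))
cv2.imwrite('pics/c9.png',cv2.resize(s['frame'][90:190,300:400,::-1],None,fx=6,fy=6,interpolation=cv2.INTER_CUBIC))
E
```

```text
[ 0.01856821 -0.00945572  0.04193888]
```

View pics/c9.png

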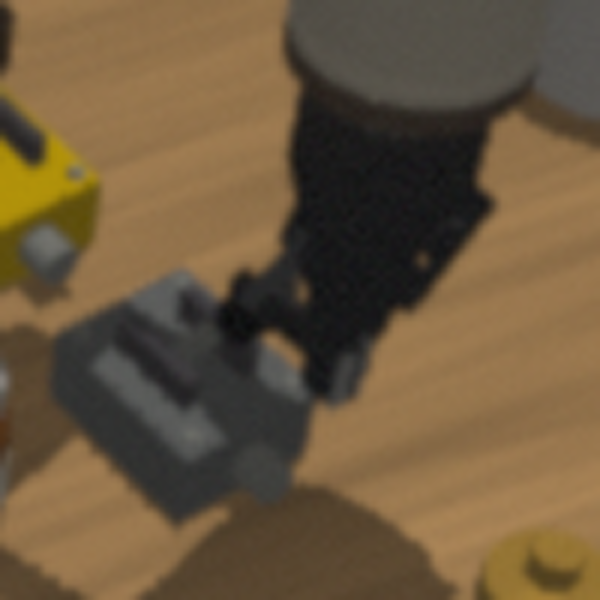

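```bash
python3 - <<'E'
from h import *
t=load('top0.png');s=load('scene0.png')
for z in(.205,.225,.245,.26):
  for k in (-.0425,-.057): 
    p=np.array([.138,.558,z])+k*np.array([.239,.971,0]); q=np.array([.138,.558,z])-k*np.array([.239,.971,0]);print(z,k,proj(t,p).round(1),proj(s,p).round(1),proj(s,q).round(1))
def crop(d,x0,y0,x1,y1,k): return cv2.resize(d['frame'][y0:y1,x0:x1,::-1],None,fx=k,fy=k,interpolation=cv2.INTER_CUBIC)
cv2.imwrite('pics/c10.png',np.hstack([crop(t,0,345,40,384,10),crop(s,345,0,385,39,10)]))
E
```

```text
0.205 -0.0425 [ 20.1 358.4] [355.4  27. ] [381.9  23.7]
0.205 -0.057 [ 26.7 360.2] [350.9  27.6] [386.3  23.1]
0.225 -0.0425 [ 15.1 361.3] [356.4  21.1] [383.1  17.8]
0.225 -0.057 [ 21.9 363.1] [351.8  21.7] [387.6  17.2]
0.245 -0.0425 [  9.9 364.3] [357.4  15. ] [384.4  11.7]
0.245 -0.057 [ 16.8 366.2] [352.8  15.6] [389.   11.2]
0.26 -0.0425 [  5.8 366.6] [358.2  10.4] [385.4   7.1]
0.26 -0.057 [ 12.9 368.6] [353.5  11. ] [390.    6.6]
```

View pics/c10.png

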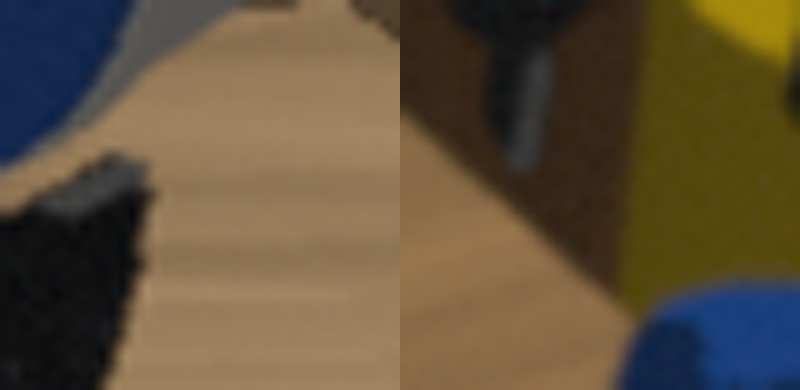

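```bash
python3 -m creep '[[[0,-0.03,0],[0,0,0],1],[[0.04,0,0],[0,0,0],1],[[0.04,0,0],[0,0,0],1],[[0.03,0,0],[0,0,0],1],[[0,0.03,0],[0,0,0],1],[[0,0.03,0],[0,0,0],1],[[0,0,0],[0,0,0],1]]'
python3 - <<'E'
from h import *
goal([.51,.284,.062],.138)
b=snap('scene','s4.png')
cv2.imwrite('pics/c11.png',cv2.resize(b['frame'][90:190,290:390,::-1],None,fx=6,fy=6,interpolation=cv2.INTER_CUBIC))
P=pose()[0]
for z in (-.017,0,.022): print(((proj(b,P+[0,0,z])-[290,90])*6).round())
E
```

```text
time: 4.85
eef_pos: [0.5177, 0.2859, 0.0727]
tcp_rot: [-1.573, -0.103, 0.101]
contact_force: [-0.3, -0.0, 0.1]
width: 0.0
turn [ 0.005 -0.008  0.   ]
shift tool [-0.0079  0.0107 -0.0008] world [-0.0077 -0.0019 -0.0107] F [-0.3 -0.   0.1] w 0.0 t 4.85
[392. 488.]
[398. 463.]
[406. 429.]
```

View pics/c11.png

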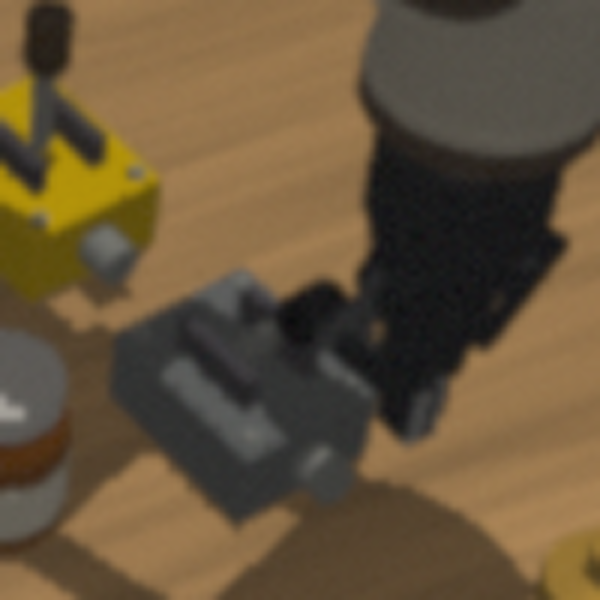

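```bash
python3 -m creep '[[[-0.015,0.005,0],[0,0,0],1],[[-0.015,0,0],[0,0,0],1],[[-0.015,0,0],[0,0,0],1],[[-0.012,0,0],[0,0,0],1],[[-0.012,0,0],[0,0,0],1],[[-0.012,0,0],[0,0,0],1]]'
python3 - <<'E'
from h import *
goal([.408,.27,.065],.138)
E
```

```text
time: 5.65
eef_pos: [0.4368, 0.2762, 0.0742]
tcp_rot: [-1.57, -0.11, 0.094]
contact_force: [1.3, 0.0, 0.2]
width: -0.0
turn [ 0.002 -0.008  0.01 ]
shift tool [-0.0294  0.0089 -0.0024] world [-0.0288 -0.0062 -0.0092] F [1.3 0.  0.2] w -0.0 t 5.65
```

```bash
python3 -m creep '[[[-0.012,0,0],[0,0,0],1],[[-0.012,0,0],[0,0,0],1],[[-0.012,0,0],[0,0,0],1],[[0,0,0],[0,0,0],1],[[0,0,0],[0,0,0],1]]'
python3 - <<'E'
from h import *
goal([.408,.27,.065],.138)
b=snap('scene','s5.png')
cv2.imwrite('pics/c12.png',cv2.resize(b['frame'][90:190,290:390,::-1],None,fx=6,fy=6,interpolation=cv2.INTER_CUBIC))
E
```

```text
time: 6.28
eef_pos: [0.4062, 0.272, 0.0789]
tcp_rot: [-1.568, -0.126, 0.077]
contact_force: [0.1, -0.3, -0.6]
width: -0.004
turn [ 0.001 -0.009  0.031]
shift tool [ 0.0011  0.0139 -0.0022] world [ 0.0018 -0.002  -0.0139] F [ 0.1 -0.3 -0.6] w -0.004 t 6.275
```

View pics/c12.png

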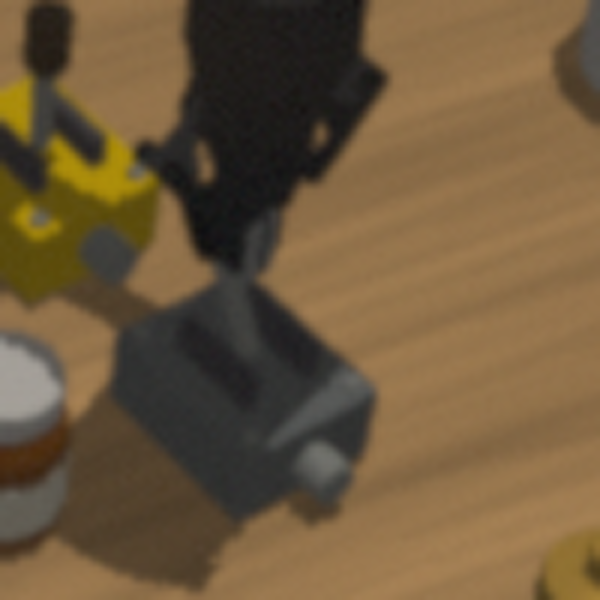

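```bash
python3 -m creep '[[[0,-0.05,0],[0,0,0],1],[[0,-0.05,0],[0,0,0.03],1],[[0,-0.05,0],[0,0,0],1],[[0,-0.03,0],[0,0.15,0],0],[[0,0,0],[0,0.15,0],0],[[0,0,0],[0,0.15,0],0],[[0,0,0],[0,0.15,0],0],[[0,0,0],[0,0.12,0],0]]'
python3 - <<'E'
from h import *
goal([.435,-.303,.25],-.6)
b=snap('scene','s6.png')
cv2.imwrite('pics/c13.png',cv2.resize(b['frame'][80:180,260:360,::-1],None,fx=5,fy=5,interpolation=cv2.INTER_CUBIC))
E
```

```text
time: 7.32
eef_pos: [0.3978, 0.2709, 0.2606]
tcp_rot: [-1.526, 0.487, -0.472]
contact_force: [-0.1, 0.7, -0.9]
width: 1.001
turn [ 0.011 -0.012 -0.007]
shift tool [ 0.3601  0.0133 -0.4484] world [ 0.0372 -0.5739 -0.0106] F [-0.1  0.7 -0.9] w 1.001 t 7.325
```

View pics/c13.png

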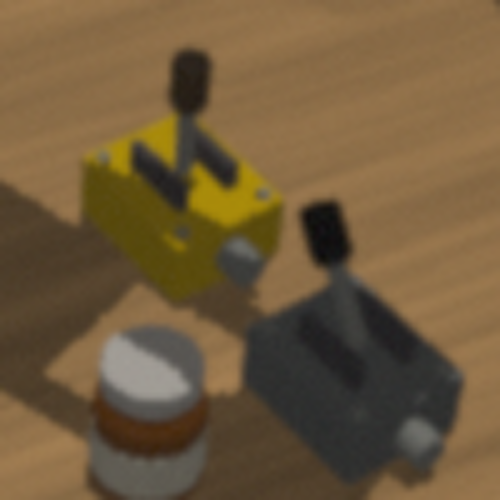

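Lever grip is now at crop (325,230), i.e. thrown to the near side (the predicted "off" tip is (310,207)). The yellow look-alike is untouched. On to the pin.

```bash
python3 -m creep '[[[0.036,0,-0.045],[0,0,0],0],[[0.036,0,-0.045],[0,0,0],0],[[0.036,0,-0.045],[0,0,0],0],[[0.036,0,-0.045],[0,0,0],0],[[0.036,0,-0.045],[0,0,0],0],[[0.036,0,-0.045],[0,0,0],0],[[0.036,0,-0.045],[0,0,0],0],[[0.036,0,-0.045],[0,0,0],0],[[0.036,0,-0.045],[0,0,0],0]]'
python3 - <<'E'
from h import *
goal([.435,-.303,.16],-.6)
E
```

```text
time: 8.5
eef_pos: [0.4291, -0.2573, 0.2592]
tcp_rot: [-1.53, 0.476, -0.448]
contact_force: [1.2, 1.2, -0.0]
width: 0.999
turn [ 0.013  0.011 -0.014]
shift tool [ 0.0317  0.0992 -0.0334] world [ 0.0059 -0.0457 -0.0992] F [ 1.2  1.2 -0. ] w 0.999 t 8.5
```

```bash
python3 -m creep '[[[0.031,0,-0.033],[0.012,0.012,-0.014],0],[[0,0,0],[0,0,0],0],[[0,0,0],[0,0,0],0]]'
python3 - <<'E'
from h import *
goal([.435,-.303,.16],-.6)
P,R,o=pose()
b=snap('scene','s7.png');a=snap('top','t7.png')
z=R.apply([0,0,1.])
for k in(-.0425,.0425):
  for dz in(.02,.036): print(k,dz,proj(b,P+k*z+[0,0,dz]).round(1),proj(a,P+k*z+[0,0,dz]).round(1))
cv2.imwrite('pics/c14.png',np.hstack([cv2.resize(b['frame'][130:250,80:180,::-1],None,fx=4,fy=4,interpolation=cv2.INTER_CUBIC),cv2.resize(a['frame'][160:280,350:450,::-1],None,fx=4,fy=4,interpolation=cv2.INTER_CUBIC)]))
E
```

```text
time: 8.88
eef_pos: [0.4352, -0.3056, 0.2566]
tcp_rot: [-1.518, 0.474, -0.466]
contact_force: [0.5, 0.6, -0.2]
width: 0.998
turn [ 0.     0.    -0.005]
shift tool [-0.0012  0.0967  0.0021] world [-0.0002  0.0026 -0.0966] F [ 0.5  0.6 -0.2] w 0.998 t 8.875
-0.0425 0.02 [ 88. 167.] [440.7 231.5]
-0.0425 0.036 [ 85.8 161.8] [444.  231.7]
0.0425 0.02 [127.4 171.4] [405.5 206.7]
0.0425 0.036 [125.8 166.2] [408.2 206.5]
```

View pics/c14.png

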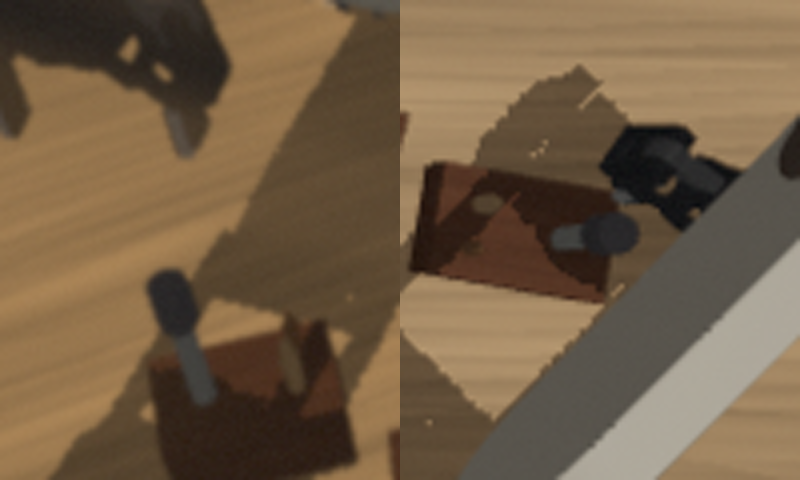

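```bash
python3 -m creep '[[[-0.001,0.04,0.002],[0,0,0],0],[[0,0.04,0],[0,0,0],0],[[0,0.03,0],[0,0,0],0],[[0,0,0],[0,0,0],0]]'
python3 - <<'E'
from h import *
goal([.435,-.303,.116],-.6)
b=snap('scene','s8.png')
cv2.imwrite('pics/c15.png',cv2.resize(b['frame'][150:250,80:180,::-1],None,fx=5,fy=5,interpolation=cv2.INTER_CUBIC))
E
```

```text
time: 9.48
eef_pos: [0.4363, -0.2987, 0.146]
tcp_rot: [-1.521, 0.465, -0.463]
contact_force: [-0.1, 0.1, 0.8]
width: 1.001
turn [ 0.001  0.008 -0.001]
shift tool [ 0.0014  0.03   -0.0043] world [-0.0013 -0.0043 -0.03  ] F [-0.1  0.1  0.8] w 1.001 t 9.475
```

View pics/c15.png

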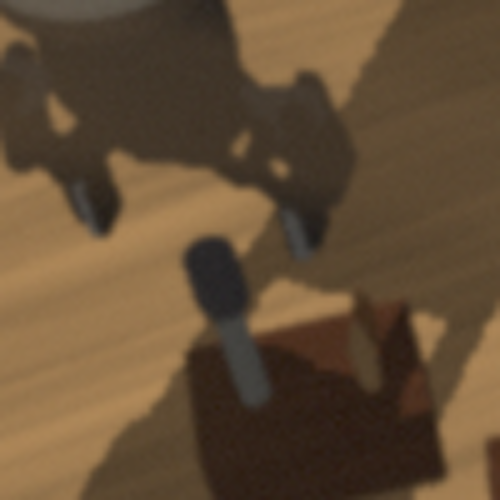

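```bash
python3 -m creep '[[[0.001,0.015,-0.004],[0,0,0],0],[[0,0.012,0],[0,0.005,0],0],[[0,0.003,0],[0,0,0],0],[[0,0,0],[0,0,0],0]]'
python3 - <<'E'
from h import *
goal([.435,-.303,.116],-.6)
b=snap('scene','s9.png')
cv2.imwrite('pics/c16.png',cv2.resize(b['frame'][150:250,80:180,::-1],None,fx=5,fy=5,interpolation=cv2.INTER_CUBIC))
E
```

```text
time: 10.02
eef_pos: [0.4365, -0.3039, 0.1188]
tcp_rot: [-1.523, 0.464, -0.471]
contact_force: [0.6, 0.3, 1.4]
width: 1.001
turn [0.002 0.003 0.005]
shift tool [-0.0018  0.0028 -0.0001] world [-0.0015  0.0009 -0.0028] F [0.6 0.3 1.4] w 1.001 t 10.025
```

View pics/c16.png

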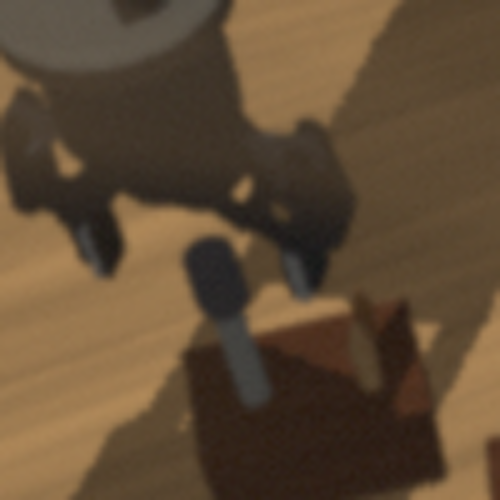

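```bash
python3 - <<'E'
from h import *
b=load('s9.png');P,R,o=pose();z=R.apply([0,0,1.]);x=R.apply([1.,0,0]);print(z,x)
f=lambda p:((proj(b,p)-[80,150])*5+2).round()
for zz in(.135,.171): print('pin',f([.435,-.303,zz]))
for dz in(.02,.03,.035):
  for k in(-.0425,0,.0425): print(dz,k,[f(P+k*z+j*x+[0,0,dz]) for j in (-.011,.011)])
E
```

```text
[ 0.56187023  0.82722355 -0.00174464] [ 0.8272186  -0.56185582  0.00523769]
pin [221. 300.]
pin [203. 252.]
0.02 -0.0425 [array([137., 269.]), array([120., 307.])]
0.02 0 [array([225., 279.]), array([210., 318.])]
0.02 0.0425 [array([315., 290.]), array([300., 328.])]
0.03 -0.0425 [array([131., 256.]), array([114., 294.])]
0.03 0 [array([221., 266.]), array([205., 304.])]
0.03 0.0425 [array([311., 277.]), array([296., 315.])]
0.035 -0.0425 [array([129., 249.]), array([112., 287.])]
0.035 0 [array([218., 259.]), array([202., 298.])]
0.035 0.0425 [array([309., 270.]), array([294., 309.])]
```

```bash
python3 -m creep '[[[-0.001,0.012,0],[0,0,0],0],[[0,0,0],[0,0,0],0],[[0,0,0],[0,0,0],0.4],[[0,0,0],[0,0,0],0.8],[[0,0,0],[0,0,0],1],[[0,0,0],[0,0,0],1],[[0,0,0],[0,0,0],1],[[0,0,0],[0,0,0],1]]' 60
python3 - <<'E'
from h import *
goal([.435,-.303,.116],-.6)
print(pose()[2]['ft_torque'])
b=snap('scene','s10.png')
cv2.imwrite('pics/c17.png',cv2.resize(b['frame'][150:250,80:180,::-1],None,fx=5,fy=5,interpolation=cv2.INTER_CUBIC))
E
```

```text
time: 11.08
eef_pos: [0.436, -0.3036, 0.1069]
tcp_rot: [-1.523, 0.463, -0.472]
contact_force: [-0.1, -0.4, 0.2]
width: 0.264
turn [0.002 0.003 0.006]
shift tool [-0.0011 -0.0091 -0.0001] world [-0.001   0.0006  0.0091] F [-0.1 -0.4  0.2] w 0.264 t 11.075
[0.05954747 0.02490661 0.01849997]
```

View pics/c17.png

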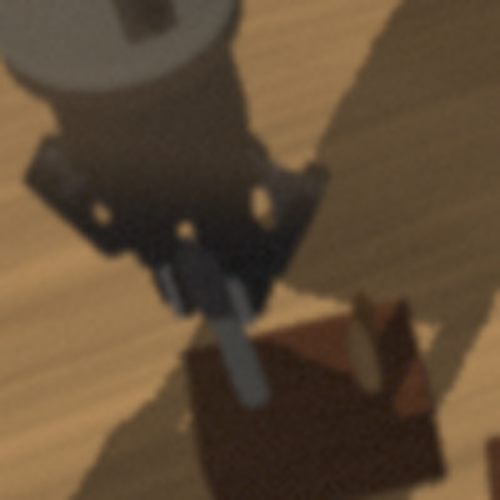

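```bash
python3 -m creep '[[[0,0,0],[0,0,0],1],[[0,-0.02,0],[0,0,0],1],[[0,-0.03,0],[0,0,0],1],[[0,-0.04,0],[0,0,0],1],[[0,-0.04,0],[0,0,0],1],[[0,-0.02,0],[0,0,0],1],[[0,0,0],[0,0,0],1]]' 80
python3 - <<'E'
from h import *
goal([.549,-.0566,.247],-.6)
print(pose()[2]['ft_torque'])
b=snap('scene','s11.png')
cv2.imwrite('pics/c18.png',cv2.resize(b['frame'][110:250,60:200,::-1],None,fx=4,fy=4,interpolation=cv2.INTER_CUBIC))
E
```

```text
time: 12.0
eef_pos: [0.4346, -0.3022, 0.2593]
tcp_rot: [-1.522, 0.466, -0.469]
contact_force: [-0.8, -0.6, -4.1]
width: 0.262
turn [0.001 0.003 0.002]
shift tool [-0.0434  0.0119  0.2675] world [ 0.1144  0.2456 -0.0123] F [-0.8 -0.6 -4.1] w 0.262 t 12.0
[ 0.0145168  -0.01815988  0.0332435 ]
```

View pics/c18.png

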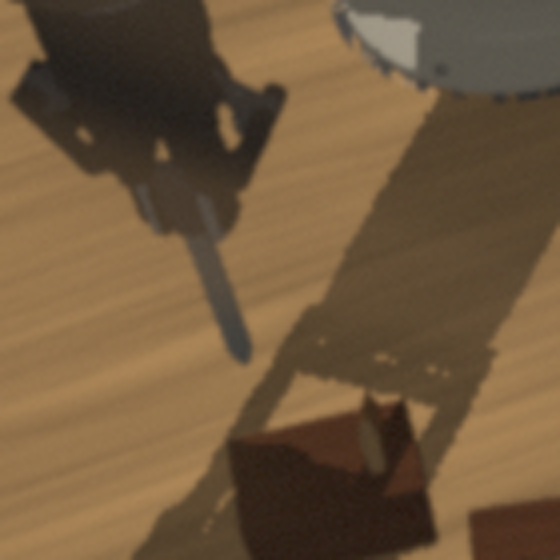

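```bash
python3 -m creep '[[[-0.007,0,0.043],[0,0,0],1],[[-0.007,0,0.043],[0,0,0],1],[[-0.007,0,0.043],[0,0,0],1],[[-0.007,0,0.043],[0,0,0],1],[[-0.007,0,0.043],[0,0,0],1],[[-0.007,0,0.043],[0,0,0],1],[[0,0,0],[0,0,0],1],[[0,0,0],[0,0,0],1]]'
python3 - <<'E'
from h import *
s=load('s11.png');print(proj(s,[.4336,-.3016,.167]))
goal([.549,-.0566,.247],-.6)
P=pose()[0]
b=snap('scene','s12.png');a=snap('top','t12.png')
n=P+[-.001,.0006,-.092];print(n,proj(b,n),proj(a,n),proj(b,[.548,-.056,.12]))
cv2.imwrite('pics/c19.png',np.hstack([cv2.resize(b['frame'][130:250,190:290,::-1],None,fx=4,fy=4,interpolation=cv2.INTER_CUBIC),cv2.resize(a['frame'][100:220,240:340,::-1],None,fx=4,fy=4,interpolation=cv2.INTER_CUBIC)]))
E
```

```text
time: 13.05
eef_pos: [0.5447, -0.0571, 0.2444]
tcp_rot: [-1.52, 0.481, -0.456]
contact_force: [-0.4, 0.2, -2.2]
width: 0.26
[121.06901848 200.46039077]
turn [ 0.005  0.002 -0.015]
shift tool [ 0.0032 -0.0026  0.0029] world [0.0043 0.0005 0.0026] F [-0.4  0.2 -2.2] w 0.26 t 13.05
[ 0.54369126 -0.05653059  0.15242733] [241.00245528 201.21375334] [294.17532969 169.40938553] [242.42907076 210.98851765]
```

View pics/c19.png

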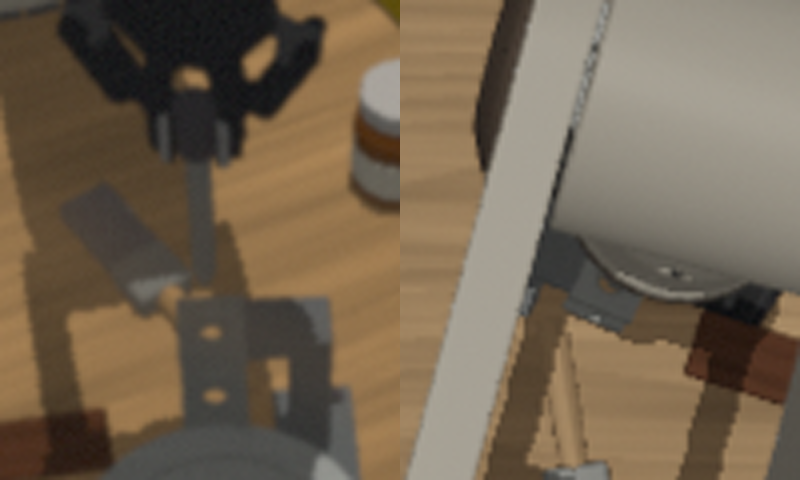

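```bash
python3 -m creep '[[[0.003,0,0.003],[0.003,0,-0.021],1],[[0,0,0],[0,0,0],1],[[0,0,0],[0,0,0],1]]'
python3 - <<'E'
from h import *
goal([.549,-.0566,.247],-.6)
E
```

```text
time: 13.52
eef_pos: [0.5487, -0.0585, 0.2449]
tcp_rot: [-1.523, 0.466, -0.478]
contact_force: [0.3, 0.3, -2.7]
width: 0.26
turn [ 0.001 -0.002  0.008]
shift tool [-0.0008 -0.0021  0.0017] world [0.0003 0.0019 0.0021] F [ 0.3  0.3 -2.7] w 0.26 t 13.525
```

```bash
python3 -m creep '[[[-0.001,0.012,0.002],[0,0,0],1],[[0,0.01,0],[0,0,0],1],[[0,0,0],[0,0,0],1],[[0,0,0],[0,0,0],1]]'
python3 - <<'E'
from h import *
goal([.549,-.0566,.163],-.6)
P=pose()[0]
b=snap('scene','s13.png')
n=P+[-.001,.0006,-.092];print(n,(proj(b,n)-[205,170])*7+3,(proj(b,[.548,-.056,.12])-[205,170])*7+3)
cv2.imwrite('pics/c20.png',cv2.resize(b['frame'][170:250,205:285,::-1],None,fx=7,fy=7,interpolation=cv2.INTER_CUBIC))
E
```

```text
time: 14.02
eef_pos: [0.5489, -0.0563, 0.2207]
tcp_rot: [-1.523, 0.467, -0.477]
contact_force: [-0.0, -0.3, -2.1]
width: 0.26
turn [ 0.002 -0.002  0.007]
shift tool [-0.0001  0.0577 -0.0001] world [ 0.0001 -0.0003 -0.0577] F [-0.  -0.3 -2.1] w 0.26 t 14.025
[ 0.54785658 -0.05571525  0.12868859] [264.82019345 273.60187796] [265.00349531 289.91962356]
```

View pics/c20.png

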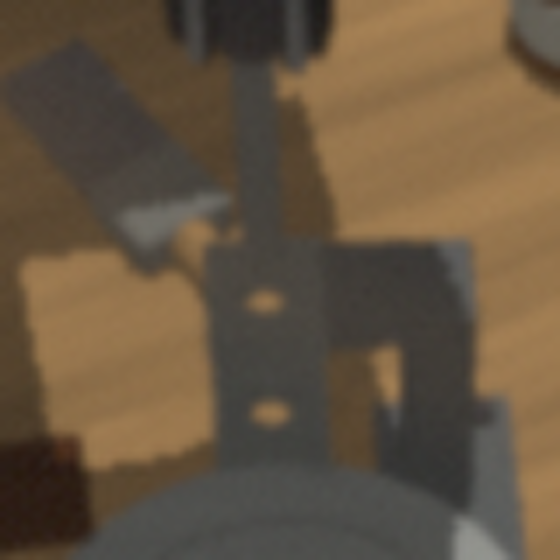

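```bash
python3 -m creep '[[[0,0.006,0],[0,0,0],1],[[0,0.006,0],[0,0,0],1],[[0,0.006,0],[0,0,0],1],[[0,0,0],[0,0,0],1]]'
python3 - <<'E'
from h import *
goal([.549,-.0566,.163],-.6);print(pose()[2]['ft_torque'].round(2))
b=snap('scene','s14.png')
c=cv2.resize(b['frame'][170:250,205:285,::-1],None,fx=7,fy=7,interpolation=cv2.INTER_CUBIC)
cv2.imwrite('pics/c21.png',np.clip(c.astype(float)*1.8,0,255).astype(np.uint8))
E
```

```text
time: 14.58
eef_pos: [0.549, -0.0564, 0.2015]
tcp_rot: [-1.522, 0.467, -0.477]
contact_force: [0.5, -0.9, -2.5]
width: 0.264
turn [ 0.002 -0.002  0.007]
shift tool [-0.0002  0.0385 -0.0001] world [ 0.     -0.0002 -0.0385] F [ 0.5 -0.9 -2.5] w 0.264 t 14.575
[ 0.02 -0.01 -0.01]
```

View pics/c21.png

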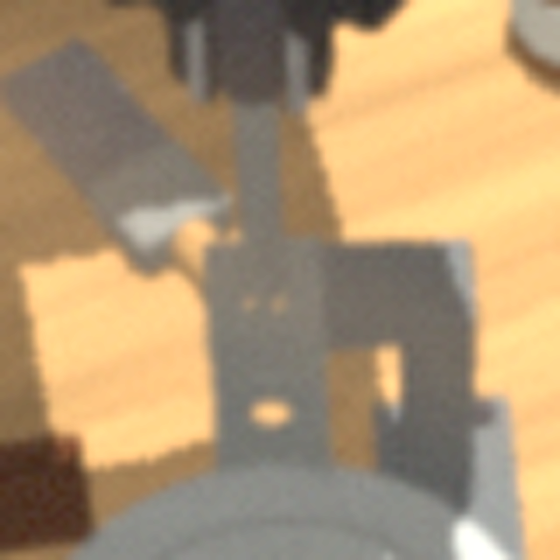

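```bash
python3 -m creep '[[[0,0.006,0],[0,0,0],1],[[0,0.006,0],[0,0,0],1],[[0,0.006,0],[0,0,0],1],[[0,0.006,0],[0,0,0],1],[[0,0.006,0],[0,0,0],1],[[0,0,0],[0,0,0],1]]'
python3 - <<'E'
from h import *
goal([.549,-.0566,.112],-.6);print(pose()[2]['ft_torque'].round(2))
E
```

```text
time: 15.38
eef_pos: [0.5492, -0.0566, 0.1695]
tcp_rot: [-1.523, 0.466, -0.477]
contact_force: [-0.4, 0.1, -3.2]
width: 0.261
turn [ 0.001 -0.002  0.008]
shift tool [-0.0007  0.0575 -0.    ] world [-0.0002  0.     -0.0575] F [-0.4  0.1 -3.2] w 0.261 t 15.375
[ 0.04 -0.01  0.02]
```

```bash
python3 -m creep '[[[-0.0005,0.006,0],[0,0,0],1],[[0,0.006,0],[0,0,0],1],[[0,0.006,0],[0,0,0],1],[[0,0.006,0],[0,0,0],1],[[0,0,0],[0,0,0],1]]'
python3 - <<'E'
from h import *
goal([.549,-.0566,.112],-.6);print(pose()[2]['ft_torque'].round(2))
b=snap('scene','s15.png')
c=cv2.resize(b['frame'][170:250,205:285,::-1],None,fx=7,fy=7,interpolation=cv2.INTER_CUBIC)
cv2.imwrite('pics/c22.png',np.clip(c.astype(float)*1.8,0,255).astype(np.uint8))
E
```

```text
time: 16.0
eef_pos: [0.549, -0.0565, 0.1439]
tcp_rot: [-1.523, 0.466, -0.478]
contact_force: [0.1, -0.1, -3.1]
width: 0.262
turn [ 0.001 -0.002  0.008]
shift tool [-0.0002  0.0319 -0.    ] world [ 0.     -0.0001 -0.0319] F [ 0.1 -0.1 -3.1] w 0.262 t 16.0
[ 0.05 -0.02 -0.02]
```

View pics/c22.png

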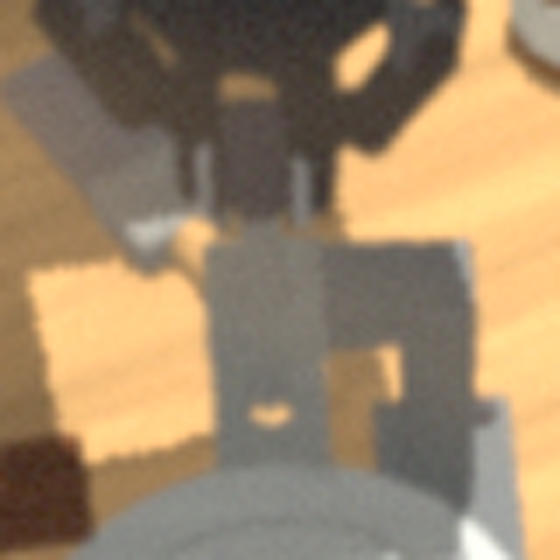

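Nose is entering the lower bushing at crop (268,405), centred, with no contact force. Continuing down to nose height 20 mm.

```bash
python3 -m creep '[[[0,0.005,0],[0,0,0],1],[[0,0.005,0],[0,0,0],1],[[0,0.005,0],[0,0,0],1],[[0,0.005,0],[0,0,0],1],[[0,0,0],[0,0,0],1]]'
python3 - <<'E'
from h import *
goal([.549,-.0566,.112],-.6);print(pose()[2]['ft_torque'].round(2))
E
```

```text
time: 16.68
eef_pos: [0.5492, -0.0566, 0.123]
tcp_rot: [-1.522, 0.466, -0.478]
contact_force: [-0.8, -0.9, -2.5]
width: 0.261
turn [ 0.001 -0.002  0.008]
shift tool [-0.0003  0.011  -0.0001] world [-0.0002  0.     -0.011 ] F [-0.8 -0.9 -2.5] w 0.261 t 16.675
[ 0.02  0.01 -0.02]
```

```bash
python3 -m creep '[[[0,0.005,0],[0,0,0],1],[[0,0.005,0],[0,0,0],1],[[0,0,0],[0,0,0],1],[[0,0,0],[0,0,0],1]]'
python3 - <<'E'
from h import *
goal([.549,-.0566,.112],-.6);print(pose()[2]['ft_torque'].round(2))
b=snap('scene','s16.png');a=snap('top','t16.png')
for zz in(.14,.176): print((proj(b,[.548,-.056,zz])-[205,150])*6+3)
c=cv2.resize(b['frame'][150:250,205:305,::-1],None,fx=6,fy=6,interpolation=cv2.INTER_CUBIC)
cv2.imwrite('pics/c23.png',np.clip(c.astype(float)*1.8,0,255).astype(np.uint8))
E
```

```text
time: 17.18
eef_pos: [0.5492, -0.0566, 0.1123]
tcp_rot: [-1.522, 0.466, -0.478]
contact_force: [-1.6, 0.6, -2.6]
width: 0.266
turn [ 0.001 -0.002  0.008]
shift tool [-0.0002  0.0003 -0.0001] world [-0.0002  0.     -0.0003] F [-1.6  0.6 -2.6] w 0.266 t 17.175
[0.11 0.17 0.04]
[226.01269682 337.71201236]
[223.09034588 279.29392448]
```

View pics/c23.png

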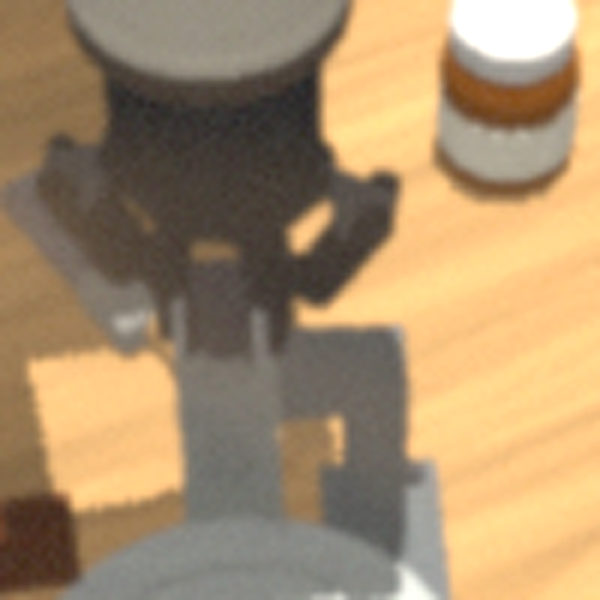

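View pics/s16.png

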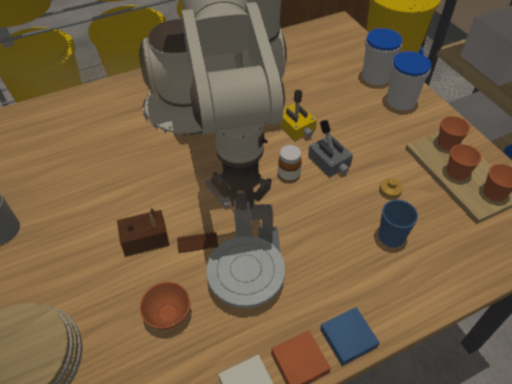

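View pics/t16.png

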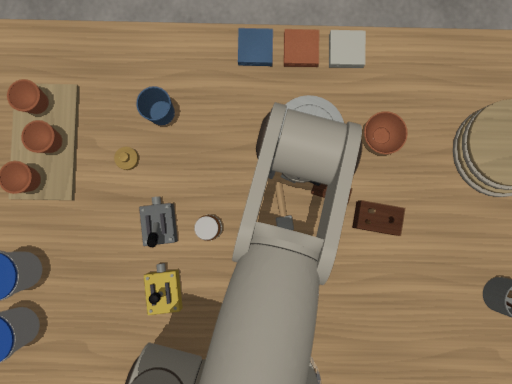

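```bash
python3 -m creep '[[[0,0,0],[0,0,0],1],[[0,0,0],[0,0,0],1],[[0,0,0],[0,0,0],1]]'
python3 - <<'E'
from h import *
from rig import finish_job
o=arm.observe();print(o['eef_pos'],o['contact_force'],o['ft_torque'],o['width'])
print(finish_job())
E
```

```text
time: 17.65
eef_pos: [0.5493, -0.0566, 0.1125]
tcp_rot: [-1.522, 0.466, -0.478]
contact_force: [-1.3, 0.3, -3.4]
width: 0.259
[ 0.54928239 -0.05662404  0.11254274] [-1.26825804  0.25769431 -3.41002137] [0.12040288 0.18431748 0.00646987] 0.2587581027260029
the job is handed in; nothing more can be done
None
```

I switched the grey isolator off first, then threaded the pin through both bushings. I handed the job in at about 17.7 s, still gripping the pin.

- **Switch:** the last pictures show the grey lever leaning to the robot's side. I never touched the yellow look-alike.
- **Pin:** the gripper's height readings put the nose about 20 mm above the table, so about 20 mm below the lower bushing. I could not see the nose itself from above. The pin fills both holes in the picture, and its grip sits at the height expected for that depth.
- **Forces:** about 3.5 N at the end, mostly the pin's weight, with a small moment of up to 0.18 N m from light rubbing in the holes.
- **Other objects:** in the last pictures nothing else appears to have moved.

**Height disagreement:** the pictures showed the fingertips about 35–40 mm higher than the reported tool position and `arm.nose_length` imply. Because of this my first sweep passed over the lever without touching it, and I repeated it lower. From then on I set heights from the pictures, and I took the nose height from the pin's known 15 mm start height.

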